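# Check a brake lever on the workshop bench

## Task

The brake on the handlebar in the bench vise has just been bled. Pump its lever first: press it all the way in to its stop with the outside of the fingers and let it come right back out; then press it in again and finish while holding it firmly against its stop, so that I can see how far short of the bar it stays. Only push the lever from its outer side, without pinching it, forcing it or touching the grip behind it, and leave the other things on the bench where they are.

Things in the scene. Friction and masses are not known exactly. Their poses are not given: they have to be found in the camera images.
- lever_pad (a point): the spot to press on the brake lever's blade: middle of its thickness and height, 85 mm out from the pivot along the blade, 37 mm from its free end, 140 mm above the bench. Axes turn with the lever: x is square to the blade and points to the bar (the way to push), y runs along the blade to its free end, z is up. Outside the blade 60 mm are free, below it only small things on the bench
- brake_lever (a joint): angle of the brake lever about its vertical pivot, rad: 0 is fully out (its own spring brings it back there), 0.30 is its firm stop, which still leaves 15 to 35 mm between blade and grip. At lever_pad the travel is about 25 mm; the spring needs about 3 N there to start moving and 6 N just before the stop, then it goes solid; a firm hold there is 10 to 20 N
- lever_pivot (a point): centre of the lever's vertical pivot pin, at blade height. The lever is a bare aluminium blade, level, on the robot side of the left grip; its straight part is 90 mm long, 10 mm thick in the push direction, 14 mm high, its middle line 18 mm outside the pivot. Pushed in, it turns clockwise seen from above
- reach_setting (a joint): setting of the lever's reach screw, rad, different each time and not to be changed: it shifts the lever's resting angle and with it where the stop lies (larger = nearer the bar)
- left_grip: the black rubber grip behind the lever, 32 mm thick and 122 mm long (37 mm across its inner rim), along the bar. Origin on the bar's axis at the grip's inner end, y along the bar to the bar's free end, axis 140 mm above the bench
- handlebar: fixed: a grey bench vise (jaws 100 mm wide, 156 mm high) holding a handlebar, 22 mm thick, 560 mm long, level, 140 mm above the bench. Origin on the bench under the bar's middle, y along the bar to the brake lever's end, x away from the lever side. The brake's reservoir (top 164 mm) sits just inboard of the lever, a bell (174 mm) on the other half; a calliper, 32 mm high, lies in front of the vise
- spray_can: aerosol can, 58 mm across, about 165 mm high, standing in front of the bar's other half; origin at the middle of its underside. Leave it alone
- screwdriver: wood-handled screwdriver, 190 mm long, up to about 30 mm high, lying on the bench roughly below and in front of the lever; origin on the bench under its middle, x along it. Leave it alone
- wooden_duck: small carved wooden duck, 180 mm long, 76 mm wide, 108 mm high, standing on the bench to the left, beyond the bar's end; origin at the middle of its underside, x towards its bill. Leave it alone

How it is judged:
By the outcome, as a careful person would: the job done as asked, in the order asked, and still so for the second after the job is handed in, while the arm keeps its last pose, push and grip.
It also fails if it takes over 61 s, if anything falls off the work surface, if the arm or the gripper's body presses on something with over 40 N, if the wrist force passes 120 N, or if a joint passes its speed limit or range.

## Robot

A 6-joint arm with a two-finger parallel gripper is mounted at the origin on the work surface. World frame = base frame: x ahead of the robot, y to its left, z up, the work surface at z = 0. Lengths are in m, angles in rad, forces in N, time in s.
With the tool pointing down it reaches from about 0.35 to 0.85 m from the base axis. Payload 8.1 kg.
Tool frame: the origin (TCP) lies between the finger pads, 19 mm behind the fingertips; this is the grasp point; z points along the fingers, y is the line along which they close (so a half turn about z gives the same grasp; the last joint's range is limited). The gripper opens to 93 mm and grips with 3 to 60 N. Pads are 15 mm wide; open, the fingers measure 128 mm over their backs; the gripper's body (75 mm by 188 mm) begins 65 mm behind the grasp point.
Start: joints at [1.118, 0.13, 1.488, -0, 1.523, -0.085], TCP at [0.216, 0.56, 0.237] pointing down, gripper open.
Joint ranges: [-2.96, 2.96], [-0.89, 2.26], [0.02, 2.5], [-1.34, 4.48], [0, 2.73], [-2.66, 2.66]. Speed limits (rad/s): [2.39, 2.39, 2.79, 3.14, 3.14, 3.14].

## Interface

Orientations are given as a rotation vector (axis times angle).
In Python, from plant import robot gives the robot as it stands.
- The arm moves only by the tool carry_out, never from a script. Its argument "rows" is a list of rows, each a list of 6 numbers: the shift along the tool's x, y, z in m, then the turn, a rotation vector about the tool's x, y, z in degrees. A call has 1 to 12 rows; each row is the pose to reach, as a shift and turn from the pose commanded when the call began, along the tool's axes at that moment; what a row does not reach only later rows make up. A row lasts 1/8 s, in which the tool goes at most 62.5 mm and 10.7 degrees, less where a joint would pass 70% of its speed; a pose out of reach is approached as far as the arm can. A call with a gripper value outside its range is refused whole. "jaw" is the closure in counts, from 0 (fully open) to 255 (shut), set as the call begins (left out, the last holds). The fingers move at their own pace and stop on an object; "force" is the grip in N (left out, the last holds). Time passes only in rows, so rows that repeat a pose let the fingers close. It gives the time, the measured TCP pose, the force, the opening and the grip force at its end, in the units of the state.
- robot.read_state(): the state, without advancing time (a new reading comes with each control period).
- robot.read_camera(name): name is "scene" or "top"; returns the picture (420x560x3 uint8, red, green, blue); there is no depth.
- robot.camera_model(name): a dict with "fx", "fy", "cx", "cy" (pixels), "dist" ([k1, k2, p1, p2, k3] as OpenCV has them; the pictures are not rectified), "R" (3x3) and "t" (3): a world point X has camera coordinates R X + t. Camera axes: x right, y down, z forward; pixel columns grow to the right and rows downward; lengths in m; the calibration is good to about 2 mm. A picture is of the moment at which its call begins. camera_model takes no time and is no camera call.
- robot.close_job(): hands the job in; it is judged then, once.
Trained networks look in the newest picture that a camera, given by its name, has taken for a name from the list of things; names that differ only in an ending like _2 or _b are one class to them, and where a whole thing is asked for, a point or a joint stands for the part that bears it (a point fixed in the world has none). Each returns a list of dicts, best first, with "conf" (0 to 1); they miss things now and then, are a little off and sometimes report something else, mostly with a low value. They report only what shows in the picture. A call takes as long as a camera call.
- robot.outline_of(camera, target): "pixels" (420x560 bool, what is visible of it) and "pixel" ([column, row] in pixels, amid what is visible of it).
The state is a dict: "t": time; "q": joint angles; "dq": joint speeds; "joint_torque": joint torques, N m; "tool_pos": TCP position; "orientation": TCP orientation; "force": force on the tool from outside, world axes, zero at the start; "wrist_torque": the same for the moment, N m; "opening": finger opening in m; "gripper_force": force on a finger pad.
Only numpy, scipy, OpenCV 4.12 (cv2) and the standard library are available. Lean on these libraries where they do the work, as an engineer would, in place of code of your own. Each camera call takes 0.05 s, during which the arm holds its last target. There are 200 camera calls.

## Working session

There is one attempt and no reset: what is moved stays moved. The work goes in short steps, Python scripts to look and compute and a tool call to move; the robot and the scene stay as the last step left them, time stands still between calls to the robot, and variables do not carry over. Pictures are saved under pics/ and viewed, at most 10 in all, crops included, and the job is handed in when it is done.

Besides the shell and the picture viewer there is one more tool, called after ">>>" as name(argument=value, ...) on one line, values as JSON. carry_out: Moves the arm, as the interface text tells. Its arguments: {"type":"object","properties":{"rows":{"type":"array"},"jaw":{"type":"number"},"force":{"type":"number"}},"required":["rows"]}

```bash
mkdir -p pics; ls; python3 - <<'E'
from plant import robot
import cv2,numpy as np
s=robot.read_state();print({k:np.round(v,3) for k,v in s.items()})
for n in("scene","top"):
    im=robot.read_camera(n);cv2.imwrite(f"pics/{n}0.png",im[:,:,::-1])
    m=robot.camera_model(n);print(n,{k:np.round(v,3).tolist() for k,v in m.items()})
    for t in("brake_lever","left_grip","handlebar","screwdriver","wooden_duck"):
        for d in robot.outline_of(n,t)[:2]:print(n,t,round(d["conf"],2),np.round(d["pixel"]),d["pixels"].sum())
E
```

```text
pics
{'t': np.float64(0.0), 'q': array([ 1.118,  0.131,  1.489, -0.   ,  1.523, -0.085]), 'dq': array([-0.   ,  0.001,  0.001,  0.001, -0.   ,  0.001]), 'joint_torque': array([-0.0000e+00, -5.5983e+01, -4.9176e+01,  7.7000e-02,  3.5000e-02,
       -0.0000e+00]), 'tool_pos': array([0.215, 0.559, 0.236]), 'orientation': array([-5.740e-01, -3.088e+00,  3.000e-03]), 'force': array([ 0.512, -0.111,  0.688]), 'wrist_torque': array([ 0.048,  0.002, -0.021]), 'gripper_force': np.float64(0.0), 'opening': np.float64(0.093)}
scene {'fx': 497.551, 'fy': 497.551, 'cx': 275.431, 'cy': 202.348, 'dist': [-0.115, 0.0, 0.0, 0.0, 0.0], 'R': [[0.417, 0.909, -0.003], [0.481, -0.224, -0.848], [-0.771, 0.353, -0.53]], 't': [-0.179, -0.184, 1.793]}
scene brake_lever 0.71 [315. 190.] 174
scene left_grip 0.62 [326. 203.] 665
scene handlebar 0.87 [241. 217.] 6452
scene screwdriver 0.87 [276. 219.] 228
scene wooden_duck 0.71 [370. 179.] 726
top {'fx': 416.382, 'fy': 416.382, 'cx': 281.717, 'cy': 204.867, 'dist': [-0.126, 0.0, 0.0, 0.0, 0.0], 'R': [[0.014, -1.0, -0.006], [-0.999, -0.013, -0.048], [0.048, 0.007, -0.999]], 't': [-0.024, 0.565, 1.139]}
top brake_lever 0.78 [261. 200.] 214
top handlebar 0.56 [338. 200.] 6420
top screwdriver 0.67 [283. 238.] 390
top screwdriver 0.18 [159. 247.] 1139
top wooden_duck 0.73 [155. 245.] 1203
```

```bash
python3 - <<'E'
import cv2
a=cv2.imread("pics/top0.png");cv2.imwrite("pics/top0c.png",cv2.resize(a[100:310,130:410],None,fx=2.8,fy=2.8,interpolation=cv2.INTER_CUBIC))
a=cv2.imread("pics/scene0.png");cv2.imwrite("pics/scene0c.png",cv2.resize(a[110:290,160:400],None,fx=3.3,fy=3.3,interpolation=cv2.INTER_CUBIC))
E
```

```text
(no output)
```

View pics/top0c.png

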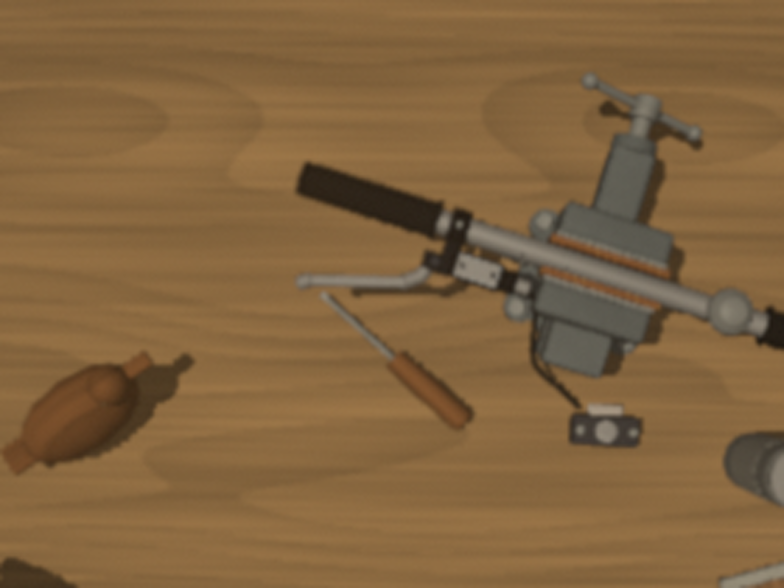

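View pics/scene0c.png

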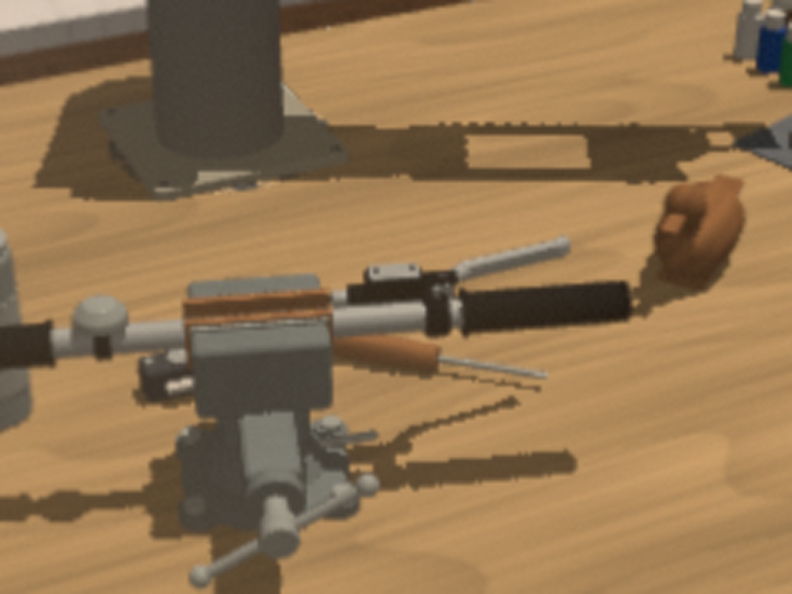

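The top crop shows the blade running from about (405,281) to its tip at (302,282). The pivot is near (433,262) and the grip runs from (438,220) to (305,180). The scene crop shows nothing above or outside the blade; the screwdriver lies below it.

```bash
cat > h.py <<'E'
from plant import robot
import cv2,numpy as np
from scipy.spatial.transform import Rotation as Ro
def px2w(n,p,z):
    m=robot.camera_model(n);K=np.array([[m["fx"],0,m["cx"]],[0,m["fy"],m["cy"]],[0,0,1]])
    p=cv2.undistortPoints(np.float64(p).reshape(-1,1,2),K,np.float64(m["dist"])).reshape(-1,2)
    R=np.array(m["R"]);t=np.array(m["t"]);c=-R.T@t
    d=np.c_[p,np.ones(len(p))]@R
    return c+d*((z-c[2])/d[:,2])[:,None]
E
python3 - <<'E'
from h import *
np.set_printoptions(precision=4,suppress=True)
c=np.array([[433,262],[405,281],[302,282],[438,220],[302,180]])/2.8+[130,100]
w=px2w("top",c,0.145);print(w[:,:2])
for n,p in(("top",0.147),("scene",0.145)):
    robot.read_camera(n)
    d=robot.outline_of(n,"brake_lever")[0];ys,xs=np.nonzero(d["pixels"])
    print(n,xs.min(),xs.max(),ys.min(),ys.max())
    q=px2w(n,np.c_[xs,ys],p)[:,:2]
    i=np.argsort(q[:,1]);q=q[i]
    for a in np.arange(q[0,1],q[-1,1],.01):
        s=q[(q[:,1]>=a)&(q[:,1]<a+.01)]
        if len(s):print(n,len(s),s.mean(0),s[:,0].min(),s[:,0].max(),s[:,1].max())
s=robot.read_state();print(Ro.from_rotvec(s["orientation"]).as_matrix())
d=robot.outline_of("scene","left_grip")
for e in d[:2]:
    ys,xs=np.nonzero(e["pixels"]);print(e["conf"],xs.min(),xs.max())
E
```

```text
[[ 0.5872 -0.0241]
 [ 0.5702  0.0002]
 [ 0.5681  0.0907]
 [ 0.6243 -0.028 ]
 [ 0.6583  0.0925]]
top 235 282 195 203
top 28 [ 0.5775 -0.0123] 0.5685839322674775 0.5834402789370934 -0.007880969792009009
top 24 [ 0.5734 -0.0019] 0.5660021159553297 0.5808235818322872 0.0018522464591550734
top 22 [0.5715 0.0077] 0.5658729074982678 0.578239762185236 0.011620059858371563
top 16 [0.5719 0.0177] 0.5681971186529896 0.575656487397871 0.021426802487508723
top 16 [0.5718 0.0275] 0.5680685310831454 0.5755288082693107 0.031237443731399056
top 16 [0.5717 0.0373] 0.5679401042101893 0.575401468122571 0.04105267216334984
top 16 [0.5715 0.0471] 0.5678118294521096 0.5752744587245977 0.050873179059027725
top 16 [0.5714 0.057 ] 0.5676836982790652 0.5751477719717846 0.06069965888745838
top 20 [0.5713 0.0673] 0.5650998901439588 0.5774164740548922 0.07057724680320146
top 24 [0.5712 0.0766] 0.5649713447363837 0.577353803125541 0.08041902688014874
top 25 [0.5707 0.0866] 0.5623862330760004 0.5772287283096563 0.09026889059617788
top 16 [0.5694 0.0946] 0.5623539274126635 0.57710400341454 0.0975664061363404
scene 2
[... 264 characters left out ...]
737447
scene 42 [ 0.658  -0.0999] 0.6371282983149509 0.6827242281802103 -0.09528255011184406
scene 47 [ 0.6666 -0.0902] 0.6421579686901391 0.6923012453101298 -0.08546627715478416
scene 50 [ 0.6743 -0.0806] 0.6461820200324665 0.6989030574826461 -0.0753818146547568
scene 37 [ 0.68   -0.0703] 0.6610329106019289 0.6974127343916501 -0.06562831731991225
scene 18 [ 0.6876 -0.0614] 0.6650338853306276 0.6983926990408528 -0.055306612166029556
scene 3 [ 0.6974 -0.0526] 0.693934945268827 0.6996120018096136 -0.0510822998501696
scene 1 [ 0.7282 -0.0191] 0.7281618994042811 0.7281618994042811 -0.019089371569876723
[[-0.9331  0.3595  0.    ]
 [ 0.3595  0.9331  0.    ]
 [-0.      0.     -1.    ]]
0.88 299 351
```

>>> carry_out(rows=[[-0.047,-0.036,0,0,0,7],[-0.094,-0.071,0,0,0,14],[-0.14,-0.107,0,0,0,21],[-0.187,-0.142,0,0,0,28],[-0.234,-0.178,0,0,0,35],[-0.281,-0.213,0,0,0,42],[-0.328,-0.249,0,0,0,49],[-0.374,-0.284,0,0,0,56],[-0.421,-0.32,0,0,0,63],[-0.468,-0.3555,0,0,0,69],[-0.468,-0.3555,0,0,0,69],[-0.468,-0.3555,0,0,0,69]], jaw=255, force=10)

```text
t: 2.35
tool_pos: [0.5244, 0.06, 0.2373]
orientation: [-2.223, -2.219, 0.0]
force: [0.3, -0.2, 0.2]
opening: 0.0007
gripper_force: 0.0
```

>>> carry_out(rows=[[0,0,0.025,0,0,0],[0,0,0.05,0,0,0],[0,0,0.075,0,0,0],[0,0,0.1,0,0,0],[0,0,0.102,0,0,0],[0,0,0.102,0,0,0]])

```text
t: 3.1
tool_pos: [0.5247, 0.0608, 0.1363]
orientation: [2.221, 2.222, 0.001]
force: [-0.4, 0.5, 0.5]
opening: 0.0007
gripper_force: 0.0
```

```bash
python3 - <<'E'
from h import *
s=robot.read_state();print(s["tool_pos"],s["force"])
a=robot.read_camera("scene")[110:260,230:400,::-1];b=robot.read_camera("top")[130:280,190:360,::-1]
f=lambda a:cv2.resize(a,None,fx=2.35,fy=2.35,interpolation=cv2.INTER_CUBIC)
cv2.imwrite("pics/p1.png",np.hstack([f(a),f(b)]))
E
```

```text
[0.52466406 0.06083677 0.13632041] [-0.38692844  0.52039083  0.50080079]
```

View pics/p1.png

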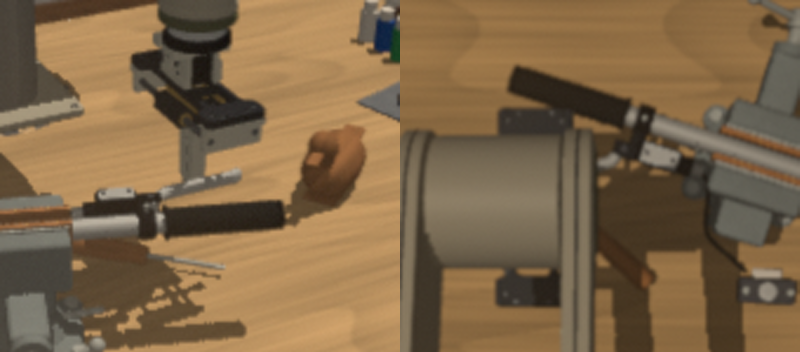

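The closed fingers stand outside the blade, near its pad, and clear of the grip, the screwdriver and the duck. Next I creep in to find contact.

>>> carry_out(rows=[[0,0.008,0,0,0,0],[0,0.016,0,0,0,0],[0,0.018,0,0,0,0],[0,0.02,0,0,0,0],[0,0.022,0,0,0,0],[0,0.022,0,0,0,0]])

```text
t: 3.95
tool_pos: [0.5466, 0.0598, 0.1354]
orientation: [-2.223, -2.22, 0.0]
force: [-0.2, 0.5, -0.0]
opening: 0.0007
gripper_force: 0.0
```

>>> carry_out(rows=[[0,0.001,0,0,0,0],[0,0.002,0,0,0,0],[0,0.003,0,0,0,0],[0,0.004,0,0,0,0],[0,0.004,0,0,0,0]])

```text
t: 4.58
tool_pos: [0.5501, 0.0599, 0.1352]
orientation: [-2.222, -2.219, 0.001]
force: [-3.4, 1.3, 0.1]
opening: 0.0005
gripper_force: 1.6
```

>>> carry_out(rows=[[0.0019,0.0043,0,0,0,2.9],[0.0036,0.0087,0,0,0,5.7],[0.005,0.0132,0,0,0,8.6],[0.0063,0.0177,0,0,0,11.5],[0.007,0.021,0,0,0,13.5],[0.0073,0.0223,0,0,0,14.3],[0.0073,0.0223,0,0,0,14.3]])

```text
t: 5.45
tool_pos: [0.5722, 0.0668, 0.135]
orientation: [-2.482, -1.925, 0.003]
force: [-4.7, -1.6, 1.7]
opening: 0.0006
gripper_force: 2.4
```

>>> carry_out(rows=[[0.0005,0.001,0,0,0,0.7],[0.001,0.002,0,0,0,1.4],[0.0015,0.003,0,0,0,2.1],[0.002,0.004,0,0,0,2.8],[0.002,0.004,0,0,0,2.8]])

```text
t: 6.08
tool_pos: [0.5764, 0.0676, 0.1349]
orientation: [-2.528, -1.864, 0.003]
force: [-6.0, -2.0, 1.5]
opening: 0.0004
gripper_force: 2.5
```

>>> carry_out(rows=[[0,0.0005,0,0,0,0],[0,0.001,0,0,0,0],[0,0.0015,0,0,0,0],[0,0.0015,0,0,0,0]])

```text
t: 6.58
tool_pos: [0.5767, 0.0675, 0.1346]
orientation: [-2.526, -1.863, 0.006]
force: [-10.6, -1.0, 3.3]
opening: 0.0009
gripper_force: 5.1
```

>>> carry_out(rows=[[0,0.0005,0,0,0,0],[0,0.001,0,0,0,0],[0,0.001,0,0,0,0],[0,0.001,0,0,0,0]])

```text
t: 7.08
tool_pos: [0.5769, 0.0675, 0.1343]
orientation: [-2.525, -1.863, 0.008]
force: [-12.8, 0.6, 4.7]
opening: 0.0004
gripper_force: 6.9
```

>>> carry_out(rows=[[-0.002,-0.004,0,0,0,-1.7],[-0.005,-0.011,0,0,0,-4.5],[-0.009,-0.018,0,0,0,-8],[-0.013,-0.026,0,0,0,-11.5],[-0.017,-0.033,0,0,0,-15],[-0.0196,-0.038,0,0,0,-17.1],[-0.0196,-0.038,0,0,0,-17.1],[-0.0196,-0.038,0,0,0,-17.1],[-0.0196,-0.038,0,0,0,-17.1]])

```text
t: 8.2
tool_pos: [0.5379, 0.0599, 0.1355]
orientation: [2.223, 2.219, 0.0]
force: [0.1, -0.6, 0.2]
opening: 0.0004
gripper_force: 0.0
```

```bash
python3 - <<'E'
from h import *
s=robot.read_state();print(s["tool_pos"],s["force"])
a=robot.read_camera("scene")[130:240,240:380,::-1]
cv2.imwrite("pics/p2.png",cv2.resize(a,None,fx=5,fy=5,interpolation=cv2.INTER_CUBIC))
E
```

```text
[0.53788881 0.05986346 0.13550473] [ 0.05683723 -0.60868783  0.17858688]
```

View pics/p2.png

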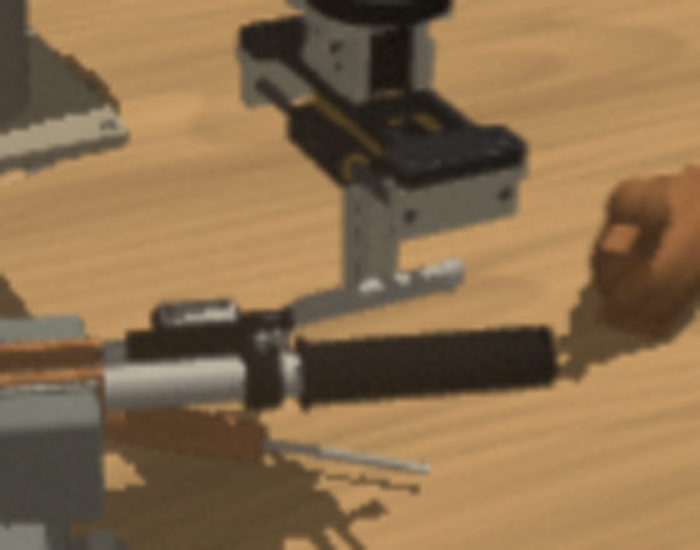

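The lever is back out: its tip is at about (460,270) in this crop and the force is zero. Now the second press.

>>> carry_out(rows=[[0,0.007,0,0,0,0],[0,0.013,0,0,0,0],[0.0019,0.0173,0,0,0,2.9],[0.0036,0.0217,0,0,0,5.7],[0.005,0.0262,0,0,0,8.6],[0.0063,0.0307,0,0,0,11.5],[0.007,0.034,0,0,0,13.5],[0.0076,0.037,0,0,0,15.5],[0.0082,0.0397,0,0,0,17.1],[0.0079,0.041,0,0,0,17.1],[0.0076,0.042,0,0,0,17.1],[0.0076,0.042,0,0,0,17.1]])

```text
t: 9.75
tool_pos: [0.5769, 0.0675, 0.1341]
orientation: [-2.525, -1.862, 0.009]
force: [-15.0, -0.2, 5.7]
opening: 0.0004
gripper_force: 6.9
```

>>> carry_out(rows=[[0,0,0,0,0,0],[0,0,0,0,0,0],[0,0,0,0,0,0],[0,0,0,0,0,0]])

```text
t: 10.25
tool_pos: [0.5769, 0.0675, 0.1341]
orientation: [-2.525, -1.863, 0.009]
force: [-14.6, -0.9, 4.2]
opening: 0.0005
gripper_force: 6.8
```

```bash
python3 - <<'E'
from h import *
a=robot.read_camera("scene")[130:240,240:380,::-1]
cv2.imwrite("pics/p3.png",cv2.resize(a,None,fx=5,fy=5,interpolation=cv2.INTER_CUBIC))
s=robot.read_state();print(s["tool_pos"],s["force"])
E
```

```text
[0.57689339 0.06751151 0.13414899] [-14.96273727  -0.65300151   5.05066886]
```

View pics/p3.png

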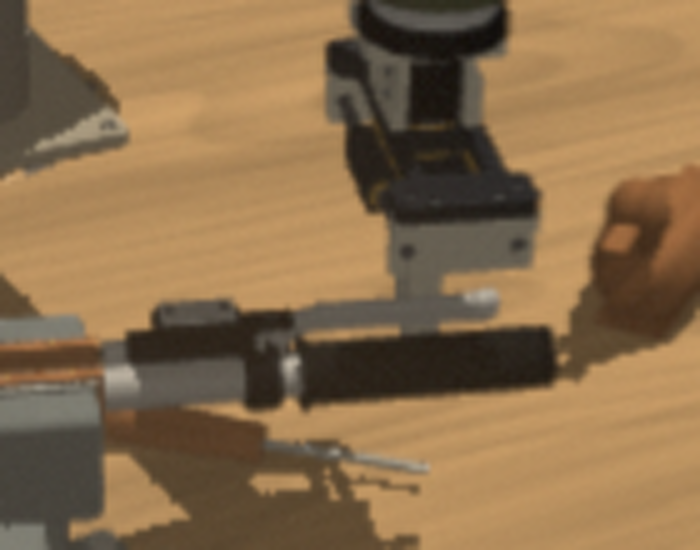

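The lever is held at its stop, with its tip at about (485,300) in the crop. It is parallel to the grip with a gap between them, and the other things are where they were.

```bash
python3 -c "
from plant import robot
print(robot.close_job())"
```

```text
the job is handed in; nothing more can be done
None
```

I pumped the lever once to its stop and let it come fully back out. I then pressed it in again and handed the job in with it held there at about 15 N; nothing else on the bench was touched.

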